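Grease the tilted bearing nipple of a polishing spindle

ROBOT

A 6-joint arm with a two-finger parallel gripper is mounted at the origin on the work surface. World frame = base frame: x ahead of the robot, y to its left, z up, the work surface at z = 0. Lengths are in mm, angles in degrees, forces in N, time in s.
With the tool pointing down it reaches from about 350 to 850 mm from the base axis. Payload 8.1 kg.
Tool frame: the origin (TCP) lies at the very end of the fingers, on their centre line; the grasp point (between the pads) lies r.tcp_to_grasp behind it (r.tcp_to_grasp is the distance from the TCP to the grasp point, in mm); z points along the fingers, y is the line along which they close (so a half turn about z gives the same grasp; the last joint's range is limited). The gripper opens to 85 mm and grips with 20 to 120 N. Pads are 22 mm wide; open, the fingers measure 114 mm over their backs; the gripper's body (76 mm by 85 mm) begins 54 mm behind the grasp point. The pads swing forward as they close: fully open they stand 13 mm farther back than shut.
Start: joints at [64.435, 7.471, 85.268, -0, 87.261, -4.893], TCP at [211.793, 561.381, 231.292] pointing down, gripper open.
Joint ranges: [-169.43, 169.43], [-51.17, 129.36], [1.28, 143.12], [-76.62, 256.62], [0, 156.53], [-152.29, 152.29]. Speed limits (degrees/s): [136.94, 136.94, 159.86, 180, 180, 180].

INTERFACE

Orientations are given as [roll, pitch, yaw] about the fixed x, y, z axes, in that order (R = Rz(yaw) Ry(pitch) Rx(roll)).
In Python, from bench import sense, viewer, order, r gives the robot as it stands.
- The arm moves only by the tool carry_out, never from a script. Its argument "increments" is one flat list of numbers, 7 for each row, row after row: the shift along the tool's x, y, z as a fraction of full scale, then the turn, a rotation vector about the tool's x, y, z as a fraction of full scale, then the opening, from -1 (shut) to 1 (fully open). A call has exactly 10 rows; each row is the pose to reach, as a shift and turn from the pose commanded when the call began, along the tool's axes at that moment, turning the shorter way round; what a row does not reach only later rows make up. Full scale, the value 1, is 400 mm for a shift and 2 pi rad for a turn. A row lasts 1/8 s, in which the tool goes at most 62.5 mm and 10.7 degrees, less where a joint would pass 70% of its speed; a pose out of reach is approached as far as the arm can. A call with a number of a shift or a turn outside -1 to 1 is refused whole. A call with a gripper value outside its range is refused whole. The fingers move at their own pace and stop on an object; "force" is the grip in N (left out, the last holds). Time passes only in rows, so rows that repeat a pose let the fingers close, or fill a call up. It gives the time, the measured TCP pose, the force, the opening and the grip force at its end, in the units of the state.
- sense(): the state, without advancing time (a new reading comes with each control period).
- viewer.snapshot(name): name is "scene" or "top"; returns the picture (480x640x3 uint8, red, green, blue); there is no depth.
- viewer.get_calibration(name): a dict with "fx", "fy", "cx", "cy" (pixels), "R" (3x3) and "t" (3): a world point X has camera coordinates R X + t. Camera axes: x right, y down, z forward; pixel columns grow to the right and rows downward; lengths in mm; the calibration is good to about 2 mm. A picture is of the moment at which its call begins. get_calibration takes no time and is no camera call.
- order.hand_in(): hands the job in; it is judged then, once.
The state is a dict: "time": time; "joint_pos": joint angles; "qd": joint speeds; "joint_efforts": joint torques, N m; "tool_pos": TCP position; "tcp_rot": TCP orientation; "ft_force": force on the tool from outside, world axes, zero at the start; "wrist_torque": the same for the moment, N m; "finger_gap": finger opening in mm; "grip_force": force on a finger pad.
Only numpy, scipy, OpenCV 4.12 (cv2) and the standard library are available. Lean on these libraries where they do the work, as an engineer would, in place of code of your own. Each camera call takes 0.05 s, during which the arm holds its last target. There are 200 camera calls.

TASK

Grease the bearing of the polishing spindle: at the grey dosing dock, pull the orange dose tab out until its pointed steel tip meets the red line (not beyond the next black line), keep it there for a moment and let it spring back. Then take the grease gun out of the dock, press its coupler squarely onto the tilted brass nipple until it snaps home, push the barrel on until the red band on the shaft has gone into the barrel, and finish still gripping the gun and holding it pushed in. Leave the other things on the bench where they are.

Things in the scene. Friction and masses are not known exactly. Their poses are not given: they have to be found in the camera images.
- dock: Dosing dock, fixed grey block 200 (x) x 90 (y) x 45 mm high, black tube along its +y side (to y = +77 mm, 35 mm high). Origin under its centre on the bench. The gun's socket is a 27.5 mm round hole at x = +65 mm, y = 0, its floor 12 mm above the bench. The dose slide runs on top towards -x over a white scale, a line every 10 mm: black at 0, 10, 20, 40, broad red at 30.
- dose_grip (a point): Grip point in the orange tab of the dose slide, 73 mm above the bench; axes as the dock's. Tab 12 (x) x 24 (y) x 32 mm tall (51 to 83 mm above the bench), at rest at dock x = -25 mm, y = 0; pulled along the dock's -x. The slide's pointed steel tip lies 30 mm ahead of the tab's centre.
- dose (a joint): Travel of the dose slide in m: 0 at rest, 0.030 with the tip on the red line, stop at 0.050. Its spring pulls it back with 2 N at rest, 7.6 N at the red line, and returns it when let go.
- gun: Push-type grease gun standing loose and upright in the socket, 0.38 kg. Origin: centre of the coupler's open mouth (underside), +z up the gun. From the mouth: steel coupler 25 mm wide to 26 mm; shaft 10 mm wide to 50 mm, red band from 40 to 50 mm; barrel 28 mm wide to 85 mm; square blue grip 28 x 28 mm (sides along x, y) from 85 to 145 mm; cap to 151 mm.
- coupler_seat (a point): Seat inside the coupler, on the gun's axis 20 mm above the mouth; z up the gun. The nipple's tip touches it when snapped home. Bore 17 mm wide; four sprung jaws in it ride over the nipple's head with about 5 to 9 N and snap in behind it.
- stroke (a joint): How far coupler and shaft have been pushed up into the barrel, m: 0 at rest, 0.010 with the red band just hidden, stop at 0.014. Preloaded spring: 9 N to start moving, 13 N at 0.010, 14.6 N at the stop.
- spindle: Polishing spindle, fixed: grey base plate 130 (x) x 170 (y) x 12 mm, blue bearing block in the middle (44 mm thick along y, top 88 mm above the bench), shaft along y 52 mm above the bench with a 60 mm aluminium pulley on the -y side and a brass taper on the +y side. Origin under the bearing on the bench.
- nipple: Brass grease nipple on the bearing block, fixed; origin at the foot of its flange, +z along its axis outwards, tilted 25 degrees from vertical towards the spindle's -x. Flange 22 mm wide to z = 6 mm, neck 9 mm, head 14 mm wide at z = 20 mm, tapering to a rounded tip at z = 29 mm.
- nipple_tip (a point): Centre of the nipple's tip, about 110 mm above the bench; z along the nipple's axis outwards.
- parts_box: Bystander: open yellow plastic tray, 80 x 110 x 35 mm; origin under its middle.
- mandrel: Bystander: steel ring mandrel lying down, tapered rod 240 mm long, 25 mm thick; origin under its middle.
- file: Bystander: small flat file with a round wooden handle, 170 mm long, 14 mm thick, lying down; origin under its middle.
- mallet: Bystander: hammer with wooden handle, 220 mm long, lying down; origin under its middle.
- flux_jar: Bystander: amber jar with white cap, 56 mm wide, 60 mm tall; origin under its middle.
- bench_block: Bystander: square steel bench block 70 x 70 x 22 mm; origin under its middle.
- pliers: Bystander: red-handled pliers lying down, 150 mm long, 10 mm thick; origin under its middle.
Things that resemble listed ones, but are neither listed nor needed, are in the scene too. Of the things that look like the gun, the larger one is meant.

How it is judged:
By the outcome, as a careful person would: the job done as asked, in the order asked, and still so for the second after the job is handed in, while the arm keeps its last pose, push and grip.
It also fails if it takes over 51 s, if anything falls off the work surface, if the arm or the gripper's body presses on something with over 40 N, if the wrist force passes 120 N, or if a joint passes its speed limit or range.

## Working session

There is one attempt and no reset: what is moved stays moved. The work goes in short steps, Python scripts to look and compute and a tool call to move; the robot and the scene stay as the last step left them, time stands still between calls to the robot, and variables do not carry over. Pictures are saved under pics/ and viewed, at most 10 in all, crops included, and the job is handed in when it is done.

Besides the shell and the picture viewer there is one more tool, called after ">>>" as a command line: name --argument value ..., lists and objects as JSON in quotes. carry_out: Moves the arm, as the interface text tells. Its arguments: {"type":"object","properties":{"increments":{"type":"array"},"force":{"type":"number"}},"required":["increments"]}

```bash
mkdir -p pics; ls; python3 - <<'E'
from bench import sense, viewer, order, r
import cv2, numpy as np
print(sense()); print(r.tcp_to_grasp)
for n in("scene","top"):
    im=viewer.snapshot(n); cv2.imwrite(f"pics/{n}0.png",im[:,:,::-1]); print(n,viewer.get_calibration(n))
E
```

```text
pics
{'time': 0.0, 'joint_pos': array([ 6.44344592e+01,  7.51303167e+00,  8.53306946e+01, -6.11361147e-04,
        8.72614053e+01, -4.89348277e+00]), 'qd': array([-0.00698824, -0.00157394,  0.08434334, -0.0227153 , -0.04223441,
        0.03718511]), 'joint_efforts': array([-1.37152034e-03, -5.69387913e+01, -5.00560176e+01, -3.55941884e-04,
        1.44190222e-02, -3.02859455e-06]), 'tool_pos': array([211.55712482, 560.87108485, 230.25251445]), 'tcp_rot': array([-1.79895200e+02, -8.35970892e-03,  1.59327964e+02]), 'ft_force': array([-0.03741962,  0.1444416 , -0.25995853]), 'wrist_torque': array([-0.02065807,  0.04055163, -0.0615016 ]), 'grip_force': 0.0, 'finger_gap': 85.48083471124983}
18.700000000000003
scene {'fx': 567.5527876630872, 'fy': 567.5527876630872, 'cx': 317.78458767527405, 'cy': 238.66363865974472, 'R': array([[ 0.41392326,  0.91024564,  0.01097357],
       [ 0.68178554, -0.30200105, -0.66630612],
       [-0.6031882 ,  0.28328122, -0.74559757]]), 't': array([-265.73645533, -363.33634562, 1846.37688982])}
top {'fx': 497.44297443311746, 'fy': 497.44297443311746, 'cx': 325.2010793104092, 'cy': 233.31572111999844, 'R': array([[ 1.99724741e-04, -9.99997931e-01,  2.02441272e-03],
       [-9.89878362e-01, -4.85003909e-04, -1.41917556e-01],
       [ 1.41918245e-01, -1.97557790e-03, -9.89876411e-01]]), 't': array([   8.99512691,  608.58677776, 1158.73154369])}
```

View pics/scene0.png

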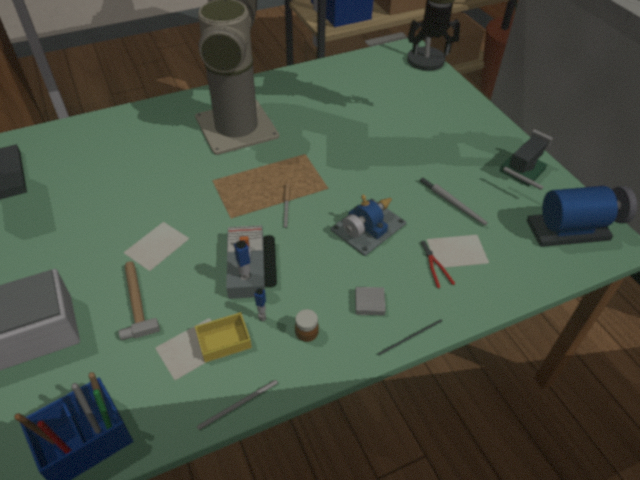

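View pics/top0.png

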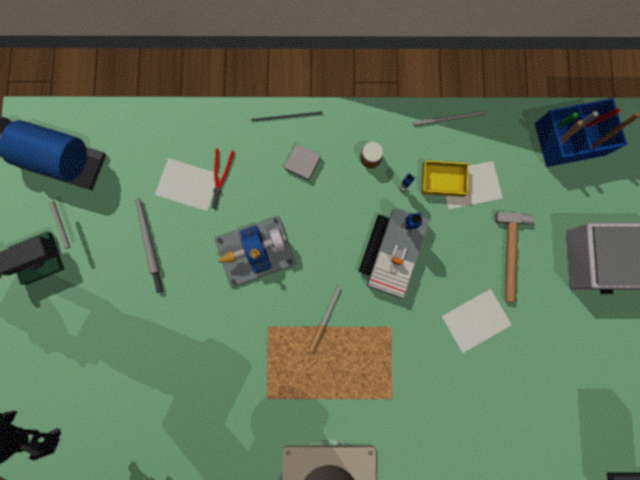

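The scene view shows the dock at (245,262) and the spindle at (368,222). The top view shows them at (398,252) and (255,250). There are two gun lookalikes: one in the dock, scene (243,255) / top (414,221), and a smaller one on the bench, scene (261,303) / top (407,182). The one in the dock socket is larger and fits the description. I'll confirm that in an enlarged crop.

```bash
python3 - <<'E'
import cv2, numpy as np
a=cv2.imread("pics/scene0.png"); b=cv2.imread("pics/top0.png")
f=lambda im,x,y,w,h,W,H: cv2.convertScaleAbs(cv2.resize(im[y:y+h,x:x+w],(W,H),interpolation=cv2.INTER_CUBIC),alpha=1.5)
A=f(a,215,220,70,105,400,600); B=f(a,325,180,90,75,400,333)
C=f(b,355,165,80,140,343,600); D=f(b,210,210,90,80,400,356)
c1=np.hstack([A,C]); cv2.imwrite("pics/c1.png",c1)
cv2.imwrite("pics/c2.png",np.hstack([B,D[:333]]))
E
```

```text
(no output)
```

View pics/c1.png

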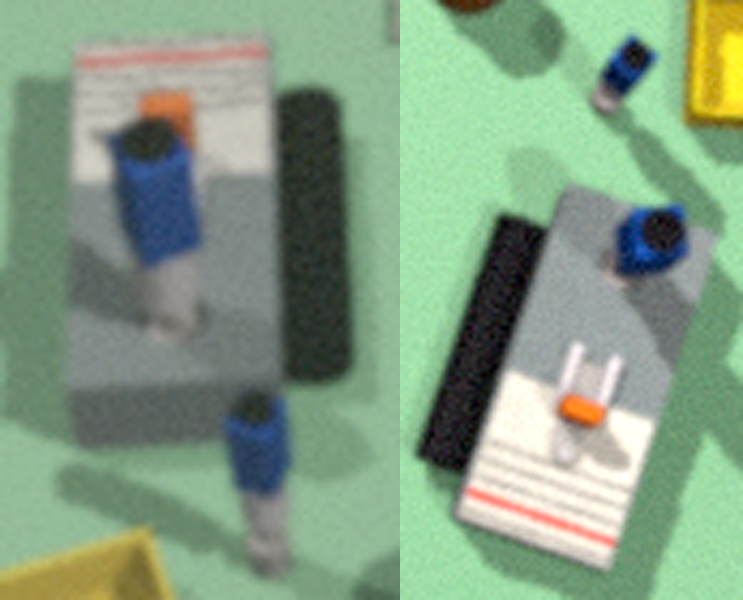

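View pics/c2.png

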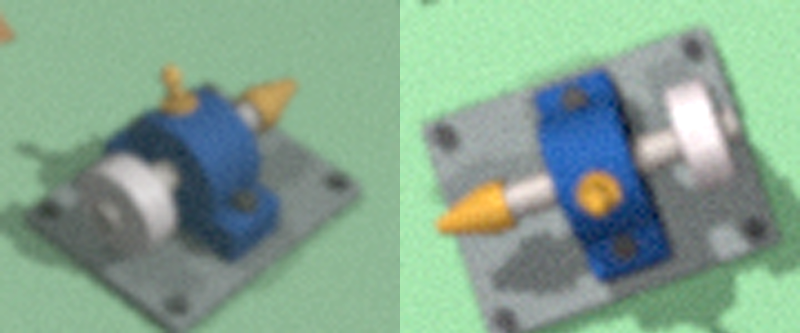

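The crops confirm it: the gun standing in the dock socket is the larger, and the one on the bench is the small lookalike. In the top view the tab is at (391..399, ~260), the red line crosses at about (388,285), and the nipple is at about (254,256). In the scene view the nipple tip is at about (363,196). Next I measure these with masks.

```bash
cat > h.py <<'E'
import cv2, numpy as np, json
from scipy.spatial.transform import Rotation as Ro
from bench import sense, viewer, order, r
cal={n:viewer.get_calibration(n) for n in("scene","top")}
def ray(n,p):
    c=cal[n]; d=c["R"].T@np.array([(p[0]-c["cx"])/c["fx"],(p[1]-c["cy"])/c["fy"],1]); return -c["R"].T@c["t"],d/np.linalg.norm(d)
def plane(n,p,z): o,d=ray(n,p); return o+d*(z-o[2])/d[2]
def tri(ps,pt):
    A=[];b=[]
    for n,p in(("scene",ps),("top",pt)):
        o,d=ray(n,p); M=np.eye(3)-np.outer(d,d); A.append(M); b.append(M@o)
    x=np.linalg.lstsq(np.vstack(A),np.hstack(b),rcond=None)[0]
    return x,np.linalg.norm(np.cross(x-ray("top",pt)[0],ray("top",pt)[1]))*2
def proj(n,X): c=cal[n]; q=c["R"]@X+c["t"]; return np.array([c["fx"]*q[0]/q[2]+c["cx"],c["fy"]*q[1]/q[2]+c["cy"]])
def blobs(im,roi,lo,hi,mn=6):
    x,y,w,h=roi; v=cv2.cvtColor(im[y:y+h,x:x+w],cv2.COLOR_BGR2HSV); m=cv2.inRange(v,lo,hi)
    k,l,s,c=cv2.connectedComponentsWithStats(m)
    out=[]
    for i in range(1,k):
        if s[i,4]>=mn:
            pts=np.argwhere(l==i)[:,::-1]+[x,y]; out.append((c[i]+[x,y],s[i,4],s[i,:4]+[x,y,0,0],pts))
    return sorted(out,key=lambda o:-o[1])
E
python3 - <<'E'
from h import *
np.set_printoptions(precision=1,suppress=True)
S=cv2.imread("pics/scene0.png");T=cv2.imread("pics/top0.png")
print(S[227,245],T[262,397],"red",S[230,240],T[285,388],"brass",S[200,364],T[256,254],"cap",S[244,241],T[219,417],"dock",S[270,245],T[225,398],"plate",S[240,365],T[232,225],T[270,240],"bg",T[300,350])
R={}
for nm,lo,hi,rs,rt in [("orange",(5,150,110),(18,255,255),(230,225,30,30),(380,245,30,30)),
 ("redline",(0,60,80),(12,255,255),(220,222,50,15),(360,272,60,30)),
 ("cap",(0,0,0),(179,255,45),(230,235,22,15),(405,210,22,18)),
 ("blue",(100,120,40),(130,255,255),(230,235,22,35),(400,205,30,30)),
 ("brass",(10,80,80),(28,255,255),(350,190,30,25),(240,245,25,25))]:
    for n,im,ro in(("scene",S,rs),("top",T,rt)):
        for b in blobs(im,ro,lo,hi)[:3]: print(nm,n,b[0],b[1],b[2])
E
```

```text
[106 114 113] [ 20  72 150] red [ 90  97 130] [ 92  98 176] brass [ 59  94 109] [ 44 112 151] cap [32 33 33] [25 16 21] dock [97 95 98] [106 109 103] plate [82 86 76] [112 149 106] [72 73 65] bg [109 147 103]
orange scene [244.2 238.3] 19 [241 237   7   4]
orange top [397.  260.5] 44 [392 258  11   6]
redline scene [244.3 229.5] 53 [229 228  32   4]
redline scene [243.5 236. ] 8 [240 236   8   1]
redline top [387.3 285.1] 103 [370 279  36  14]
cap scene [240.3 244.4] 42 [236 242   9   6]
cap top [415.9 218.5] 62 [412 214   9  10]
blue scene [242.6 255.2] 186 [236 246  14  20]
blue top [411.5 222.2] 128 [406 214  16  15]
blue top [418.5 213.8] 11 [416 213   5   3]
brass scene [364.3 200.3] 46 [362 195   7  10]
brass top [254.1 253.1] 66 [250 249   9  10]
```

```bash
python3 - <<'E'
from h import *
np.set_printoptions(precision=1,suppress=True)
S=cv2.imread("pics/scene0.png");T=cv2.imread("pics/top0.png")
rs=blobs(S,(220,222,50,15),(0,60,80),(12,255,255))[0]; rt=blobs(T,(360,272,60,30),(0,60,80),(12,255,255))[0]
red,e=tri(rs[0],rt[0]); print("red",red,e)
for n,b in(("scene",rs),("top",rt)):
    P=np.array([plane(n,p,45)[:2] for p in b[3]]); c=P.mean(0); u=np.linalg.svd(P-c)[2][0]; u*=np.sign(u[1]); print(n,c,"len",np.ptp(P@u),"yaw",np.degrees(np.arctan2(-u[0],u[1])))
print("cap",tri((240.3,244.4),(415.9,218.5)))
print("cap163",plane("scene",(240.3,244.4),163),plane("top",(415.9,218.5),163))
print("orange top z83",plane("top",(397,260.5),83), "z75 scene",plane("scene",(244.2,238.3),80))
bs=blobs(S,(350,190,30,25),(10,80,80),(28,255,255))[0][3]; bt=blobs(T,(240,245,25,25),(10,80,80),(28,255,255))[0][3]
tip=bs[bs[:,1]<=bs[:,1].min()+4].mean(0); print("scene head",tip,[ (v,bs[bs[:,1]==v,0].min(),bs[bs[:,1]==v,0].max()) for v in np.unique(bs[:,1])])
print("top rows",[(v,bt[bt[:,1]==v,0].min(),bt[bt[:,1]==v,0].max()) for v in np.unique(bt[:,1])])
# spindle plate outline, top and scene: not green => a-channel of Lab
for n,im,ro in(("top",T,(205,205,100,90)),("scene",S,(325,185,90,75))):
    x,y,w,h=ro; lab=cv2.cvtColor(im[y:y+h,x:x+w],cv2.COLOR_BGR2LAB)[:,:,1]; th,m=cv2.threshold(lab,0,255,cv2.THRESH_OTSU)
    m=cv2.morphologyEx(m,cv2.MORPH_OPEN,np.ones((3,3)))
    cn=max(cv2.findContours(m,0,cv2.CHAIN_APPROX_NONE)[0],key=cv2.contourArea).reshape(-1,2)+[x,y]
    P=np.float32([plane(n,p,12)[:2] for p in cn]); print(n,th,cv2.minAreaRect(P))
    P=np.array(P); 
E
```

```text
red [ 483.7 -138.5   48.1] 0.9882750580236582
scene [ 480.7 -138.2] len 80.7404689614372 yaw -18.81969106758682
top [ 484.  -138.4] len 87.49980054192217 yaw -19.45227900855762
cap (array([ 624.8, -188.9,  160. ]), np.float64(0.5600189943417457))
cap163 [ 627.5 -189.3  163. ] [ 624.2 -188.6  163. ]
orange top z83 [ 539.3 -157.2   83. ] z75 scene [ 540.4 -156.5   80. ]
scene head [363.4 197.1] [(np.int64(195), np.int64(362), np.int64(364)), (np.int64(196), np.int64(362), np.int64(364)), (np.int64(197), np.int64(362), np.int64(365)), (np.int64(198), np.int64(362), np.int64(365)), (np.int64(199), np.int64(363), np.int64(365)), (np.int64(200), np.int64(363), np.int64(366)), (np.int64(201), np.int64(363), np.int64(367)), (np.int64(202), np.int64(362), np.int64(368)), (np.int64(203), np.int64(362), np.int64(368)), (np.int64(204), np.int64(362), np.int64(367))]
top rows [(np.int64(249), np.int64(253), np.int64(256)), (np.int64(250), np.int64(251), np.int64(257)), (np.int64(251), np.int64(251), np.int64(258)), (np.int64(252), np.int64(250), np.int64(258)), (np.int64(253), np.int64(250), np.int64(258)), (np.int64(254), np.int64(250), np.int64(258)), (np.int64(255), np.int64(251), np.int64(258)), (np.int64(256), np.int64(251), np.int64(256)), (np.int64(257), np.int64(252), np.int64(256)), (np.int64(258), np.int64(254), np.int64(254))]
top 117.0 ((567.8379516601562, 186.73353576660156), (130.13699340820312, 177.98190307617188), 19.904390335083008)
scene 119.0 ((554.1614379882812, 195.08712768554688), (158.57650756835938, 211.85586547851562), 20.3908634185791)
```

```bash
cat >> h.py <<'E'
def load():
    d=json.load(open("cmd.json")); return np.array(d["p"]),Ro.from_quat(d["q"])
def save(p,R): json.dump({"p":list(map(float,p)),"q":list(map(float,R.as_quat()))},open("cmd.json","w"))
def calc(p,R,P,Rt):   # fractions for target P,Rt from p,R
    return np.round(np.r_[R.inv().apply(np.array(P)-p)/400,(R.inv()*Rt).as_rotvec()/(2*np.pi)],4)
def app(p,R,f): return p+R.apply(np.array(f[:3])*400),R*Ro.from_rotvec(np.array(f[3:6])*2*np.pi)
def plan(*ts):   # each target one call, in sequence; ts=(P,rpy or Rotation). Saves end command
    p,R=load()
    for P,o in ts:
        Rt=o if isinstance(o,Ro) else Ro.from_euler("xyz",o,degrees=True)
        f=calc(p,R,P,Rt); print(f.tolist()); p,R=app(p,R,f)
    save(p,R)
E
python3 - <<'E'
from h import *
np.set_printoptions(precision=1,suppress=True)
save([211.793,561.381,231.292],Ro.from_euler("xyz",[180,0,159.328],degrees=True))
o=[180,0,160.5]
plan(([400,200,231],o),([540.4,-158.4,140],o),([540.4,-158.4,55.3],o))
t,e=tri((363,195.3),(254.3,257.5)); print("tip",t,e)
print(proj("top",np.array([543.4,173.6,110.5])),proj("scene",np.array([543.4,173.6,110.5])))
# taper / pulley axis direction
S=cv2.imread("pics/scene0.png");T=cv2.imread("pics/top0.png")
for b in blobs(S,(325,185,90,75),(10,80,80),(28,255,255))[:3]: print("S",b[:3])
for b in blobs(T,(205,205,100,90),(10,80,80),(28,255,255))[:3]: print("T",b[:3])
E
```

```text
[-0.7592, -0.6792, 0.0007, 0.0, 0.0, -0.0033]
[-0.6297, -0.7276, 0.2275, -0.0, 0.0, 0.0]
[-0.0, 0.0, 0.2118, -0.0, 0.0, 0.0]
tip [544.6 171.9 104.5] 2.5796087614719756
[252.6 257.6] [363.  193.2]
S (array([385.5, 201.9]), np.int32(66), array([380, 198,  11,  10]))
S (array([364.3, 200.3]), np.int32(46), array([362, 195,   7,  10]))
S (array([325.4, 186.7]), np.int32(7), array([325, 185,   2,   4]))
T (array([227.4, 257.2]), np.int32(132), array([218, 251,  18,  12]))
T (array([254.1, 253.1]), np.int32(66), array([250, 249,   9,  10]))
```

>>> carry_out --increments '[-0.7592,-0.6792,0.0007,0,0,-0.0033,0.2,-0.7592,-0.6792,0.0007,0,0,-0.0033,0.2,-0.7592,-0.6792,0.0007,0,0,-0.0033,0.2,-0.7592,-0.6792,0.0007,0,0,-0.0033,0.2,-0.7592,-0.6792,0.0007,0,0,-0.0033,0.2,-0.7592,-0.6792,0.0007,0,0,-0.0033,0.2,-0.7592,-0.6792,0.0007,0,0,-0.0033,0.2,-0.7592,-0.6792,0.0007,0,0,-0.0033,0.2,-0.7592,-0.6792,0.0007,0,0,-0.0033,0.2,-0.7592,-0.6792,0.0007,0,0,-0.0033,0.2]' --force 60

```text
time: 1.35
tool_pos: [399.5, 200.9, 230.9]
tcp_rot: [-180.0, -0.0, 160.6]
ft_force: [-0.1, 0.4, -0.1]
finger_gap: 51.3
grip_force: 0.0
```

>>> carry_out --increments '[-0.6297,-0.7276,0.2275,0,0,0,0.2,-0.6297,-0.7276,0.2275,0,0,0,0.2,-0.6297,-0.7276,0.2275,0,0,0,0.2,-0.6297,-0.7276,0.2275,0,0,0,0.2,-0.6297,-0.7276,0.2275,0,0,0,0.2,-0.6297,-0.7276,0.2275,0,0,0,0.2,-0.6297,-0.7276,0.2275,0,0,0,0.2,-0.6297,-0.7276,0.2275,0,0,0,0.2,-0.6297,-0.7276,0.2275,0,0,0,0.2,-0.6297,-0.7276,0.2275,0,0,0,0.2]'

```text
time: 2.6
tool_pos: [540.6, -156.8, 140.6]
tcp_rot: [180.0, 0.0, 160.6]
ft_force: [0.8, 0.8, -0.4]
finger_gap: 51.4
grip_force: 0.0
```

Good tracking. I'll check the gripper over the tab before descending.

```bash
python3 - <<'E'
from h import *
im=viewer.snapshot("top")[:,:,::-1]; b=viewer.snapshot("scene")[:,:,::-1]
cv2.imwrite("pics/a1.png",np.hstack([cv2.resize(im[185:305,345:445],(400,480),interpolation=2),cv2.resize(b[185:305,200:300],(400,480),interpolation=2)]))
print(sense()["tool_pos"],sense()["tcp_rot"])
E
```

```text
[ 540.60788077 -157.27840746  140.61216435] [1.79995553e+02 5.04980184e-02 1.60607195e+02]
```

View pics/a1.png

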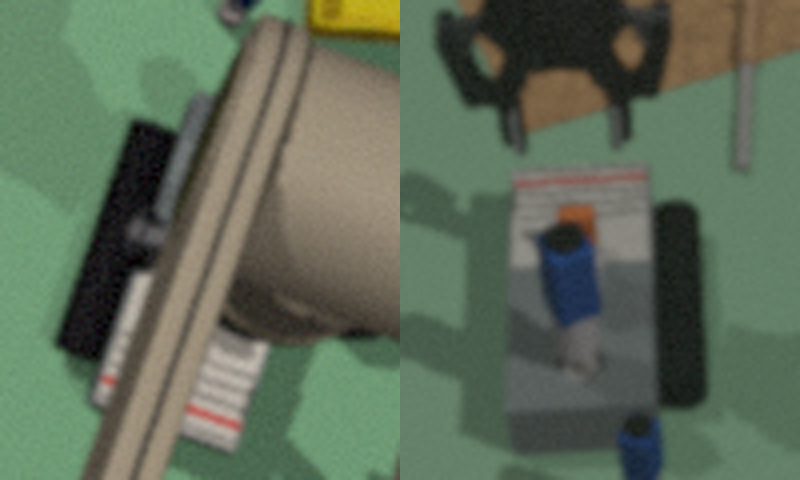

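In this view the arm hides the tab from above. The scene half shows the fingers at crop x 515 and 620, straddling the tab column at about 575. I descend, then close.

>>> carry_out --increments '[0,0,0.1,0,0,0,0.2,0,0,0.2118,0,0,0,0.2,0,0,0.2118,0,0,0,0.2,0,0,0.2118,0,0,0,0.2,0,0,0.2118,0,0,0,-1,0,0,0.2118,0,0,0,-1,0,0,0.2118,0,0,0,-1,0,0,0.2118,0,0,0,-1,0,0,0.2118,0,0,0,-1,0,0,0.2118,0,0,0,-1]' --force 60

```text
time: 3.95
tool_pos: [541.9, -159.2, 57.9]
tcp_rot: [-180.0, 0.2, 160.5]
ft_force: [-1.8, -0.2, 6.4]
finger_gap: 22.5
grip_force: 58.6
```

```bash
python3 - <<'E'
from h import *
s=sense(); print(s["tool_pos"],s["tcp_rot"],s["finger_gap"],s["grip_force"],s["ft_force"])
p,R=load(); u=np.array([-np.cos(np.radians(19.5)),np.sin(np.radians(19.5)),0]); print(p,R.inv().apply(u))
E
```

```text
[ 541.9430333  -159.22202067   57.90234885] [-179.97779496    0.21540583  160.51065429] 22.485433519400512 58.63471448421478 [-1.81671174 -0.22848977  6.38027679]
[ 540.39470632 -158.3981996    55.292     ] [ 9.99999961e-01  2.79252677e-04 -2.50487204e-18]
```

>>> carry_out --increments '[0.01,0,0,0,0,0,-1,0.02,0,0,0,0,0,-1,0.03,0,0,0,0,0,-1,0.04,0,0,0,0,0,-1,0.05,0,0,0,0,0,-1,0.06,0,0,0,0,0,-1,0.066,0,0,0,0,0,-1,0.07,0,0,0,0,0,-1,0.07,0,0,0,0,0,-1,0.07,0,0,0,0,0,-1]'

```text
time: 5.2
tool_pos: [516.9, -150.3, 57.9]
tcp_rot: [-180.0, 0.4, 160.5]
ft_force: [6.4, -2.9, 3.8]
finger_gap: 22.9
grip_force: 59.0
```

```bash
python3 - <<'E'
from h import *
p,R=load(); save(*app(p,R,[.07,0,0,0,0,0])); print(load()[0])
im=viewer.snapshot("top")[:,:,::-1]; b=viewer.snapshot("scene")[:,:,::-1]
s=sense(); print(s["tool_pos"],s["tcp_rot"],s["finger_gap"],s["ft_force"], R.inv().apply(s["tool_pos"]-np.array([541.94,-159.22,57.9])))
cv2.imwrite("pics/a2.png",np.hstack([cv2.resize(im[240:310,355:415],(400,467),interpolation=2),cv2.resize(b[215:285,220:280],(400,467),interpolation=2)]))
E
```

```text
[ 513.99813554 -149.05897849   55.292     ]
[ 516.88063475 -150.35879386   57.9062901 ] [-179.9805131     0.40440684  160.50344751] 22.536938552056178 [ 6.33492365 -3.67126999  3.28046714] [ 2.65799311e+01 -4.62492567e-03 -6.29009766e-03]
```

View pics/a2.png

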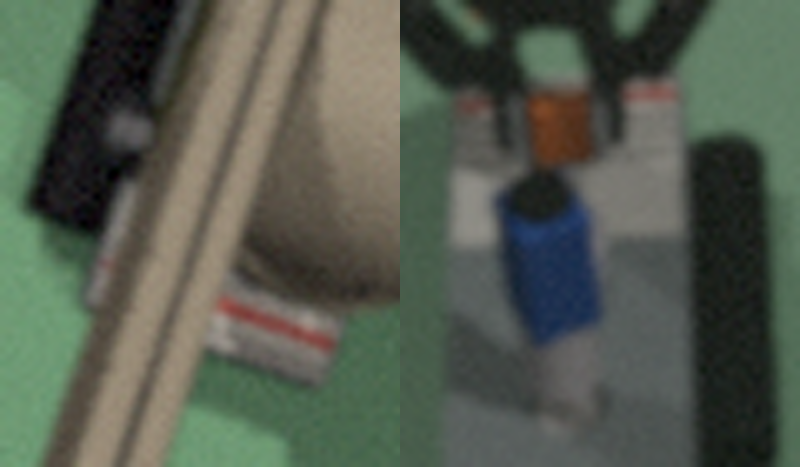

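The tip is hidden under the arm. The tab is at scene-crop (560,128), and its travel from the arm reading is 26.6 mm, with a spring pull of about 7 N, which agrees. I add 4.4 mm, then hold.

>>> carry_out --increments '[0.004,0,0,0,0,0,-1,0.008,0,0,0,0,0,-1,0.0112,0,0,0,0,0,-1,0.0112,0,0,0,0,0,-1,0.0112,0,0,0,0,0,-1,0.0112,0,0,0,0,0,-1,0.0112,0,0,0,0,0,-1,0.0112,0,0,0,0,0,-1,0.0112,0,0,0,0,0,-1,0.0112,0,0,0,0,0,-1]'

```text
time: 6.55
tool_pos: [512.8, -148.9, 57.9]
tcp_rot: [-180.0, 0.4, 160.5]
ft_force: [7.5, -3.7, 2.3]
finger_gap: 22.6
grip_force: 58.9
```

```bash
python3 - <<'E'
from h import *
np.set_printoptions(precision=1,suppress=True)
p,R=load(); save(*app(p,R,[.0112,0,0,0,0,0]))
b=viewer.snapshot("scene")[:,:,::-1].copy(); t=viewer.snapshot("top")[:,:,::-1].copy()
s=sense(); print(s["tool_pos"],s["ft_force"],R.inv().apply(s["tool_pos"]-np.array([541.94,-159.22,57.9])))
o=blobs(b,(230,222,30,25),(3,120,60),(20,255,255))
for q in o[:2]: print(q[:3])
u=np.array([np.cos(np.radians(-19.6)),np.sin(np.radians(-19.6)),0]);v=np.array([-u[1],u[0],0]);O=np.array([564,-166.8,0])
for d in(0,27,31,35): print(d,[proj("scene",O+u*(-25-d+a)+v*0+np.array([0,0,z])) for a,z in((6,83),(6,51))])
E
```

```text
[ 512.8 -148.9   57.9] [ 6.7 -3.7  2.4] [30.9 -0.  -0. ]
(array([243.3, 232.5]), np.int32(79), array([239, 228,   9,  10]))
0 [array([243.4, 239.5]), array([244.5, 247.9])]
27 [array([243.4, 231.5]), array([244.5, 240. ])]
31 [array([243.4, 230.4]), array([244.5, 238.8])]
35 [array([243.4, 229.2]), array([244.5, 237.7])]
```

>>> carry_out --increments '[0,0,0,0,0,0,-1,0,0,0,0,0,0,-1,0,0,0,0,0,0,-1,0,0,0,0,0,0,0.2,0,0,0,0,0,0,0.2,0,0,0,0,0,0,0.2,0,0,0,0,0,0,0.2,0,0,-0.1,0,0,0,0.2,0,0,-0.2,0,0,0,0.2,0,0,-0.35,0,0,0,0.2]'

```text
time: 7.9
tool_pos: [508.3, -147.0, 194.7]
tcp_rot: [180.0, -0.2, 160.5]
ft_force: [0.4, -0.5, 0.4]
finger_gap: 51.2
grip_force: 0.0
```

```bash
python3 - <<'E'
from h import *
np.set_printoptions(precision=1,suppress=True)
p,R=load(); save(*app(p,R,[0,0,-.35,0,0,0]))
b=viewer.snapshot("scene")[:,:,::-1].copy()
for q in blobs(b,(230,222,30,25),(3,120,60),(20,255,255))[:2]: print(q[:3])
c=blobs(b,(230,235,22,15),(0,0,0),(179,255,45))[0]; print("cap",c[:3])
print(load()[0],sense()["tool_pos"],sense()["joint_pos"])
o=[180,0,160.5]
plan(([624.7,-189,215],o))
E
```

```text
(array([244. , 239.1]), np.int32(39), array([240, 237,   8,   7]))
cap (array([240.5, 244.3]), np.int32(38), array([237, 242,   8,   6]))
[ 509.8 -147.6  195.3] [ 512.7 -148.6  205.6] [-21.7  -2.6  98.3   0.   83.7 -92.2]
[-0.3054, -0.0018, -0.0493, -0.0, 0.0, 0.0]
```

The tab sprang back: its blob is at (244,239) again, as before the pull. The gun has not moved. I go above it, descend and grip.

>>> carry_out --increments '[-0.3054,-0.0018,-0.0493,0,0,0,0.3,-0.3054,-0.0018,-0.0493,0,0,0,0.3,-0.3054,-0.0018,-0.0493,0,0,0,0.3,-0.3054,-0.0018,-0.0493,0,0,0,0.3,-0.3054,-0.0018,-0.0493,0,0,0,0.3,-0.3054,-0.0018,-0.0493,0,0,0,0.3,-0.3054,-0.0018,-0.0493,0,0,0,0.3,-0.3054,-0.0018,-0.0493,0,0,0,0.3,-0.3054,-0.0018,-0.0493,0,0,0,0.3,-0.3054,-0.0018,-0.0493,0,0,0,0.3]'

```text
time: 9.2
tool_pos: [624.7, -189.0, 215.0]
tcp_rot: [180.0, -0.0, 160.5]
ft_force: [0.4, -0.9, 0.2]
finger_gap: 55.8
grip_force: 0.0
```

```bash
python3 - <<'E'
from h import *
s=sense(); print(s["tool_pos"],s["tcp_rot"])
o=[180,0,160.5]
plan(([624.7,-189,105],o))
E
```

```text
[ 624.69478195 -188.99316298  215.01055874] [ 1.79999841e+02 -1.71248787e-04  1.60515202e+02]
[-0.0, -0.0, 0.275, -0.0, 0.0, 0.0]
```

>>> carry_out --increments '[0,0,0.1,0,0,0,0.3,0,0,0.2,0,0,0,0.3,0,0,0.275,0,0,0,0.3,0,0,0.275,0,0,0,0.3,0,0,0.275,0,0,0,-1,0,0,0.275,0,0,0,-1,0,0,0.275,0,0,0,-1,0,0,0.275,0,0,0,-1,0,0,0.275,0,0,0,-1,0,0,0.275,0,0,0,-1]' --force 100

```text
time: 10.45
tool_pos: [626.1, -189.5, 107.3]
tcp_rot: [-180.0, 0.2, 160.5]
ft_force: [1.3, 0.5, 6.4]
finger_gap: 33.5
grip_force: 98.3
```

```bash
python3 - <<'E'
from h import *
np.set_printoptions(precision=2,suppress=True)
s=sense(); print(s["tool_pos"],s["tcp_rot"],s["finger_gap"],s["grip_force"],s["ft_force"])
im=viewer.snapshot("scene")[:,:,::-1].copy()
cv2.imwrite("pics/g1.png",im)
E
```

```text
[ 626.08 -189.5   107.29] [-180.      0.21  160.52] 33.49280603277015 98.27579855918884 [1.33 0.5  6.36]
```

The gap of 33.5 is too wide for a 28 mm grip with squared faces, so the gun is turned relative to the pads. I measure its yaw from the first top picture.

```bash
python3 - <<'E'
from h import *
T=cv2.imread("pics/top0.png");S=cv2.imread("pics/scene0.png");G=cv2.imread("pics/g1.png")
f=lambda im,x,y,w,h:cv2.convertScaleAbs(cv2.resize(im[y:y+h,x:x+w],(400,400),interpolation=cv2.INTER_CUBIC),alpha=1.7)
cv2.imwrite("pics/g2.png",np.hstack([f(T,398,204,34,34),f(S,225,234,36,36)]))
m=np.uint8(cv2.inRange(cv2.cvtColor(T[205:235,400:432],cv2.COLOR_BGR2HSV),(100,110,15),(135,255,255)))
for yaw in(-20,-10,0,10,20):
    c=[proj("top",np.array([624.5+19.8*np.cos(np.radians(yaw+a)),-189+19.8*np.sin(np.radians(yaw+a)),157]))for a in(45,135,225,315)]
    print(yaw,[((q-[398,204])*400/34).round().astype(int).tolist() for q in c])
E
```

```text
-20 [[160, 80], [112, 219], [254, 270], [302, 131]]
-10 [[144, 89], [121, 235], [270, 260], [292, 115]]
0 [[130, 101], [133, 249], [284, 249], [280, 101]]
10 [[118, 115], [148, 260], [295, 235], [265, 89]]
20 [[110, 130], [164, 270], [304, 219], [249, 80]]
```

View pics/g2.png

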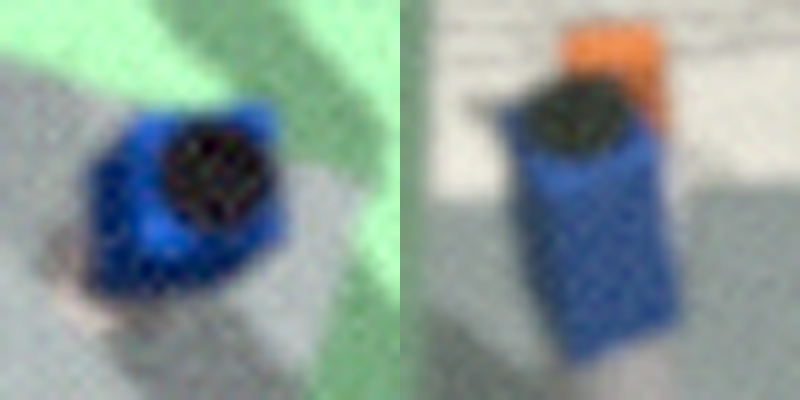

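The top crop shows the grip's corners at (275,103), (285,240), (150,250) and (130,105), so the gun's yaw is about 0 to +2 and the pads are about 18° off. I open, turn, then regrip.

```bash
python3 - <<'E'
from h import *
plan(([624.7,-189,105],[180,0,178.5]))
E
```

```text
[-0.0, -0.0, 0.0, -0.0, 0.0, -0.05]
```

>>> carry_out --increments '[0,0,0,0,0,0,0.3,0,0,0,0,0,0,0.3,0,0,0,0,0,0,0.3,0,0,0,0,0,-0.02,0.3,0,0,0,0,0,-0.04,0.3,0,0,0,0,0,-0.05,0.3,0,0,0,0,0,-0.05,0.3,0,0,0,0,0,-0.05,-1,0,0,0,0,0,-0.05,-1,0,0,0,0,0,-0.05,-1]' --force 100

```text
time: 11.75
tool_pos: [624.8, -189.0, 105.2]
tcp_rot: [-180.0, 0.0, 178.5]
ft_force: [0.5, 0.3, 1.2]
finger_gap: 27.1
grip_force: 98.2
```

>>> carry_out --increments '[0,0,0,0,0,0,-1,0,0,0,0,0,0,-1,0,0,0,0,0,0,-1,0,0,0,0,0,0,-1,0,0,0,0,0,0,-1,0,0,-0.05,0,0,0,-1,0,0,-0.1,0,0,0,-1,0,0,-0.2,0,0,0,-1,0,0,-0.3,0,0,0,-1,0,0,-0.35,0,0,0,-1]'

```text
time: 13.0
tool_pos: [625.7, -189.4, 249.5]
tcp_rot: [-179.9, 0.3, 178.5]
ft_force: [-0.1, 0.3, -3.8]
finger_gap: 26.7
grip_force: 99.0
```

```bash
python3 - <<'E'
from h import *
np.set_printoptions(precision=2,suppress=True)
p,R=load(); save(*app(p,R,[0,0,-.35,0,0,0])); print(load()[0])
im=viewer.snapshot("scene")[:,:,::-1].copy()
s=sense(); print(s["tool_pos"],s["tcp_rot"],s["finger_gap"],s["grip_force"],s["ft_force"],s["joint_pos"])
cv2.imwrite("pics/g3f.png",im)
E
```

```text
[ 624.7  -188.99  245.01]
[ 626.27 -189.6   251.38] [-179.86    0.37  178.52] 26.911618424605173 98.97140622138977 [ 0.22 -0.45  0.59] [ -21.33   15.08   74.58   -0.     89.94 -109.85]
```

```bash
python3 - <<'E'
from h import *
np.set_printoptions(precision=1,suppress=True)
S=cv2.imread("pics/scene0.png");T=cv2.imread("pics/top0.png")
for z in(108,110.5): print("tip@",z,plane("scene",(363.2,194.8),z),plane("top",(254.3,258),z))
# plate: fit edges
im=T;x,y,w,h=205,205,100,90
lab=cv2.cvtColor(im[y:y+h,x:x+w],cv2.COLOR_BGR2LAB)[:,:,1]; m=np.uint8(lab>117)*255
m=cv2.morphologyEx(m,cv2.MORPH_OPEN,np.ones((3,3)))
cn=max(cv2.findContours(m,0,cv2.CHAIN_APPROX_NONE)[0],key=cv2.contourArea).reshape(-1,2)+[x,y]
P=np.array([plane("top",p,12)[:2] for p in cn]); c0=np.array([569,183.])
a=np.radians(19.9);
for it in range(2):
    ux=np.array([np.cos(a),np.sin(a)]);uy=np.array([-ux[1],ux[0]]);Q=np.c_[(P-c0)@ux,(P-c0)@uy]
    for nm,k,sg in(("+x",0,1),("-x",0,-1),("+y",1,1),("-y",1,-1)):
        L=(65,85)[k]; s=Q[(abs(Q[:,k]*sg-L)<6)&(abs(Q[:,1-k])<(75,55)[k])]
        f=np.polyfit(s[:,1-k],s[:,k],1); print(nm,len(s),"off",f[1],"slope deg",np.degrees(np.arctan(f[0]))*(1 if k else -1))
    break
# taper, pulley centers on z=52 in spindle frame
for nm,px in(("taper",(227.4,257.2)),): X=plane("top",px,52)[:2]; print(nm,X,(X-c0)@ux,(X-c0)@uy)
ts=tri((385.5,201.9),(227.4,257.2)); print("taper tri",ts,(ts[0][:2]-c0)@ux,(ts[0][:2]-c0)@uy)
# dark screws on plate corners
for n,im,ro in(("top",T,(205,205,100,90)),("scene",S,(328,190,82,65))):
  for b in blobs(im,ro,(0,0,0),(179,255,52),4):
    if b[1]<25: X=plane(n,b[0],13)[:2]; print(n,b[0],b[1],(X-c0)@ux,(X-c0)@uy)
E
```

```text
tip@ 108 [546.6 172.6 108. ] [542.7 170.2 108. ]
tip@ 110.5 [548.8 171.3 110.5] [542.4 169.8 110.5]
+x 58 off 63.879874081778915 slope deg -0.17904827887033525
-x 58 off -63.60242189799013 slope deg -0.027668379530006927
+y 41 off 83.46227021953013 slope deg 0.17833878424439104
-y 41 off -83.58662590977544 slope deg 0.0068902523120450525
taper [549.8 242.2] 2.049450251050338 62.16617954809625
taper tri (array([549.7, 242.1,  57. ]), np.float64(2.0417414460925456)) 1.9838110845004344 62.185022915773615
top [260.1 264.6] 20 -36.380794371499185 -1.7306174604644724
top [260.4 237. ] 10 27.996262579242323 -24.461594559958144
top [289.6 260.9] 10 -52.530250157568744 -72.81434662074984
top [265.  251.2] 6 -9.217945717123888 -23.74654917652749
top [266.6 256.4] 5 -22.806247895051662 -23.2540785476993
scene [335.6 227.1] 9 -53.454321268107506 -71.35192286922188
scene [366.4 217.4] 5 -20.267438031696017 16.082995678274003
scene [378.  225.5] 4 22.1994533536731 16.274266548392983
```

```bash
cat >> h.py <<'E'
tip0=np.array([544.9,170.5,110.3]); psi=np.radians(19.9)
n_=np.array([-np.sin(np.radians(25))*np.cos(psi),-np.sin(np.radians(25))*np.sin(psi),np.cos(np.radians(25))])
Rdown=Ro.from_euler("xyz",[180,0,178.5],degrees=True)
ax=np.cross([0,0,1],n_); Rg=Ro.from_rotvec(ax/np.linalg.norm(ax)*np.radians(25))*Rdown
SE=73.0
E
python3 - <<'E'
from h import *
print(Rg.apply([0,0,1]),n_, tip0+n_*(SE+60))
plan((tip0+n_*(SE+60),Rg))
E
```

```text
[ 0.39738293  0.14385061 -0.90630779] [-0.39738293 -0.14385061  0.90630779] [492.04806981 151.36786836 230.83893568]
[0.3536, 0.842, 0.0354, -0.0253, -0.0647, 0.0]
```

>>> carry_out --increments '[0.3536,0.842,0.0,-0.01,-0.03,0,-1,0.3536,0.842,0.0,-0.02,-0.05,0,-1,0.3536,0.842,0.01,-0.0253,-0.0647,0,-1,0.3536,0.842,0.0354,-0.0253,-0.0647,0,-1,0.3536,0.842,0.0354,-0.0253,-0.0647,0,-1,0.3536,0.842,0.0354,-0.0253,-0.0647,0,-1,0.3536,0.842,0.0354,-0.0253,-0.0647,0,-1,0.3536,0.842,0.0354,-0.0253,-0.0647,0,-1,0.3536,0.842,0.0354,-0.0253,-0.0647,0,-1,0.3536,0.842,0.0354,-0.0253,-0.0647,0,-1]' --force 110

```text
time: 14.3
tool_pos: [492.6, 149.8, 230.7]
tcp_rot: [170.4, 23.2, 176.4]
ft_force: [0.4, -0.0, -3.8]
finger_gap: 26.8
grip_force: 109.5
```

```bash
python3 - <<'E'
from h import *
np.set_printoptions(precision=2,suppress=True)
b=viewer.snapshot("scene")[:,:,::-1].copy(); t=viewer.snapshot("top")[:,:,::-1].copy()
cv2.imwrite("pics/n_s.png",b);cv2.imwrite("pics/n_t.png",t)
s=sense(); R=Ro.from_euler("xyz",s["tcp_rot"],degrees=True); print(s["tool_pos"],s["tcp_rot"],R.apply([0,0,-1]),s["joint_pos"],s["finger_gap"])
z=R.apply([0,0,1]); P=s["tool_pos"]
print("mouth,seat proj",[proj("scene",P+z*k) for k in(93,43,8)],[proj("top",P+z*k) for k in(93,43,8)])
print("nip",[proj("scene",tip0-n_*k) for k in(0,9,26)],[proj("top",tip0-n_*k) for k in(0,9,26)])
f=lambda im,x,y,w,h:cv2.convertScaleAbs(cv2.resize(im[y:y+h,x:x+w],(400,500),interpolation=cv2.INTER_CUBIC),alpha=1.6)
cv2.imwrite("pics/n1.png",np.hstack([f(b,330,130,80,100),f(t,220,190,80,100)]))
E
```

```text
[492.49 150.12 230.75] [170.37  23.17 176.41] [-0.4  -0.14  0.91] [  7.61 -31.89 122.77   5.63  64.73 -82.09] 26.885259178761107
mouth,seat proj [array([358. , 180.8]), array([353.06, 163.45]), array([349.51, 150.96])] [array([254.83, 262.39]), array([255.06, 270.05]), array([255.23, 275.85])]
nip [array([362.24, 193.98]), array([363.09, 196.96]), array([364.69, 202.55])] [array([254.03, 256.92]), array([254. , 255.7]), array([253.93, 253.44])]
```

View pics/n1.png

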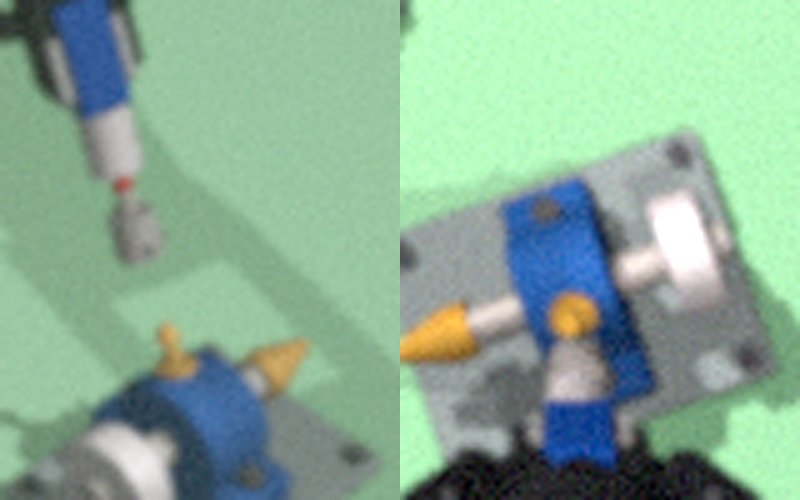

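The scene crop shows the coupler at about (137,232) above the nipple tip at about (167,326). The top crop shows the coupler at about (581,372) and the nipple at about (575,315). I measure both axes differentially.

```bash
cat > d.py <<'E'
from h import *
def rows(im,y0,y1,x0,x1,ch,thr):
    a=cv2.GaussianBlur(im,(3,3),0); v=(cv2.cvtColor(a,cv2.COLOR_BGR2LAB)[:,:,ch]).astype(float); out=[]
    for y in range(y0,y1):
        w=np.clip(v[y,x0:x1]-thr,0,None); 
        if w.sum()>0: i=np.where(w>0)[0]; out.append((y,round(float(x0+(i.min()+i.max())/2),1),len(i)))
    return out
E
python3 - <<'E'
from d import *
np.set_printoptions(precision=2,suppress=True)
b=cv2.imread("pics/n_s.png");t=cv2.imread("pics/n_t.png")
print("S coupler",rows(b,170,184,346,368,1,118))
print("S barrel",rows(b,152,166,340,365,1,118))
print("S nip",rows(b,194,203,355,372,2,152))
print("T coupler",rows(t,257,272,248,266,1,127),t[264,252:262].tolist()[::3])
print("T grip",rows(t,271,283,245,266,1,135))
print("T nip",rows(t,247,259,246,262,2,155))
P=np.array([492.49,150.12,230.75]);z=Ro.from_euler("xyz",[170.37,23.17,176.41],degrees=True).apply([0,0,1])
for n in("scene","top"):
    print(n,"gun",*[proj(n,P+z*k) for k in(93,80,67,43,15,-5)],"nip",*[proj(n,tip0-n_*k) for k in(0,9,29)])
    e=[tip0-n_*26]; print(n,"dpx/mm ux,uy",[(proj(n,tip0+d)-proj(n,tip0)) for d in(np.array([.94,.34,0]),np.array([-.34,.94,0]))])
E
```

```text
S coupler [(170, 356.0, 7), (171, 356.5, 8), (172, 356.0, 9), (173, 356.0, 11), (174, 356.5, 10), (175, 357.0, 11), (176, 357.0, 11), (177, 357.0, 11), (178, 357.5, 10), (179, 357.5, 10), (180, 357.5, 10), (181, 357.5, 8), (182, 357.0, 7)]
S barrel [(152, 350.0, 13), (153, 350.5, 12), (154, 350.5, 12), (155, 351.0, 13), (156, 351.5, 12), (157, 351.5, 12), (158, 351.5, 12), (159, 352.5, 12), (160, 352.5, 12), (161, 352.5, 12), (162, 352.5, 12), (163, 352.5, 12), (164, 352.5, 10), (165, 353.0, 9)]
S nip []
T coupler [(257, 256.5, 18), (258, 256.5, 18), (259, 256.5, 18), (260, 257.0, 17), (261, 257.0, 17), (262, 257.0, 17), (263, 257.0, 17), (264, 257.0, 17), (265, 257.0, 17), (266, 257.0, 17), (267, 256.5, 18), (268, 256.5, 18), (269, 256.5, 18), (270, 256.0, 17), (271, 255.5, 16)] [[105, 107, 113], [115, 114, 121], [92, 94, 102], [54, 50, 53]]
T grip [(271, 258.0, 4), (272, 255.0, 11), (273, 255.0, 11), (274, 255.5, 12), (275, 255.5, 12), (276, 255.5, 12), (277, 255.5, 12), (278, 255.5, 12), (279, 255.5, 12), (280, 255.5, 14), (281, 257.0, 7), (282, 260.5, 2)]
T nip [(250, 254.5, 4), (251, 254.5, 6), (252, 254.0, 7), (253, 254.0, 7), (254, 254.0, 7), (255, 254.0, 5), (256, 253.5, 2)]
scene gun [358.  180.8] [356.74 176.34] [355.46 171.85] [353.06 163.45] [350.23 153.48] [348.17 146.24] nip [362.24 193.98] [363.09 196.96] [364.97 203.53]
scene dpx/mm ux,uy [array([0.28, 0.19]), array([ 0.26, -0.18])]
top gun [254.83 262.38] [254.89 264.31] [254.95 266.28] [255.06 270.05] [255.2  274.66] [255.3 278.1] nip [254.03 256.92] [254.  255.7] [253.92 253.05]
top dpx/mm ux,uy [array([-0.14, -0.41]), array([-0.42,  0.15])]
```

Both views agree within about 0.3 px, so the axes line up to about 1 mm. I advance along the axis until the tip is just inside the mouth.

>>> carry_out --increments '[0,0,0.02,0,0,0,-1,0,0,0.04,0,0,0,-1,0,0,0.06,0,0,0,-1,0,0,0.08,0,0,0,-1,0,0,0.095,0,0,0,-1,0,0,0.105,0,0,0,-1,0,0,0.1125,0,0,0,-1,0,0,0.1125,0,0,0,-1,0,0,0.1125,0,0,0,-1,0,0,0.1125,0,0,0,-1]'

```text
time: 15.65
tool_pos: [510.0, 157.8, 190.4]
tcp_rot: [170.4, 23.2, 176.5]
ft_force: [0.0, -0.2, -4.0]
finger_gap: 26.7
grip_force: 109.5
```

```bash
python3 - <<'E'
from d import *
np.set_printoptions(precision=2,suppress=True)
p,R=load(); save(*app(p,R,[0,0,.1125,0,0,0]))
b=viewer.snapshot("scene")[:,:,::-1].copy(); t=viewer.snapshot("top")[:,:,::-1].copy()
s=sense(); Rm=Ro.from_euler("xyz",s["tcp_rot"],degrees=True);P=s["tool_pos"];z=Rm.apply([0,0,1])
print("cmd",load()[0],"meas",P,s["tcp_rot"],"F tool",Rm.inv().apply(s["ft_force"]),s["ft_force"])
d=P+z*SE-tip0; print("d axial",d@n_,"lateral tool",Rm.inv().apply(d))
f=lambda im,x,y,w,h:cv2.convertScaleAbs(cv2.resize(im[y:y+h,x:x+w],(400,500),interpolation=cv2.INTER_CUBIC),alpha=1.6)
cv2.imwrite("pics/n2.png",np.hstack([f(b,340,160,48,60),f(t,232,226,48,60)]))
print("mouth",proj("scene",P+z*93),proj("top",P+z*93))
E
```

```text
cmd [509.92 157.83 190.07] meas [510.   157.82 190.33] [170.35  23.21 176.53] F tool [ 1.26 -1.26  3.03] [ 0.06 -0.73 -3.43]
d axial 15.226048808202345 lateral tool [ -0.23   0.01 -15.23]
mouth [362.73 195.59] [254.01 256.18]
```

View pics/n2.png

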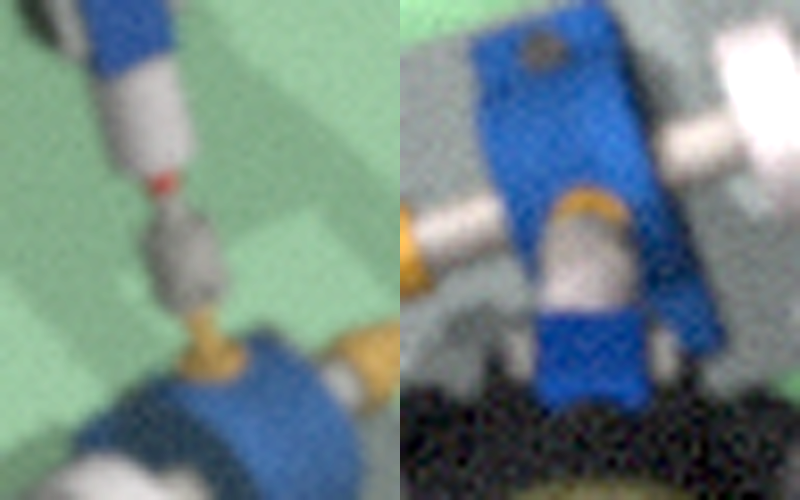

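The crops show the coupler mouth at scene-crop (195,305) sitting over the nipple head. In the top crop the coupler at (588,260) is centred on the flange arc at (591,200). It is aligned, so I push on to the seat.

>>> carry_out --increments '[0,0,0.005,0,0,0,-1,0,0,0.01,0,0,0,-1,0,0,0.015,0,0,0,-1,0,0,0.02,0,0,0,-1,0,0,0.025,0,0,0,-1,0,0,0.03,0,0,0,-1,0,0,0.034,0,0,0,-1,0,0,0.038,0,0,0,-1,0,0,0.04,0,0,0,-1,0,0,0.04,0,0,0,-1]' --force 120

```text
time: 17.0
tool_pos: [516.2, 160.0, 175.3]
tcp_rot: [170.4, 23.2, 176.5]
ft_force: [0.3, -2.7, -3.8]
finger_gap: 26.6
grip_force: 118.1
```

```bash
cat > st.py <<'E'
from d import *
import sys
np.set_printoptions(precision=2,suppress=True)
p,R=load(); save(*app(p,R,[float(v) for v in sys.argv[1:4]]+[0,0,0]))
s=sense(); Rm=Ro.from_euler("xyz",s["tcp_rot"],degrees=True);P=s["tool_pos"];z=Rm.apply([0,0,1])
print("cmd d",(load()[0]+Rg.apply([0,0,SE])-tip0)@n_,"meas",P,s["tcp_rot"],"F tool",Rm.inv().apply(s["ft_force"]-np.array([0,0,-3.7])))
d=P+z*SE-tip0; print("d axial",d@n_,"lateral tool",Rm.inv().apply(d),s["finger_gap"])
E
python3 st.py 0 0 .04
```

```text
cmd d -0.9794981686023458 meas [516.15 160.01 175.3 ] [170.38  23.16 176.54] F tool [-0.4  -2.65 -0.17]
d axial -1.1606679668325677 lateral tool [ 0.23 -0.2   1.16] 26.623741283590164
```

>>> carry_out --increments '[0,0,0.002,0,0,0,-1,0,0,0.004,0,0,0,-1,0,0,0.006,0,0,0,-1,0,0,0.008,0,0,0,-1,0,0,0.01,0,0,0,-1,0,0,0.012,0,0,0,-1,0,0,0.0125,0,0,0,-1,0,0,0.0125,0,0,0,-1,0,0,0.0125,0,0,0,-1,0,0,0.0125,0,0,0,-1]'

```text
time: 18.25
tool_pos: [518.2, 160.7, 171.8]
tcp_rot: [170.4, 23.2, 176.5]
ft_force: [-7.1, -4.2, 4.4]
finger_gap: 26.6
grip_force: 119.6
```

```bash
python3 st.py 0 0 .0125
```

```text
cmd d -5.97949800324398 meas [518.2  160.66 171.75] [170.38  23.19 176.55] F tool [  3.09  -2.83 -10.75]
d axial -5.277129692524326 lateral tool [-0.24 -0.12  5.28] 26.552066895282298
```

>>> carry_out --increments '[0,0,0.002,0,0,0,-1,0,0,0.004,0,0,0,-1,0,0,0.006,0,0,0,-1,0,0,0.008,0,0,0,-1,0,0,0.01,0,0,0,-1,0,0,0.0125,0,0,0,-1,0,0,0.0125,0,0,0,-1,0,0,0.0125,0,0,0,-1,0,0,0.0125,0,0,0,-1,0,0,0.0125,0,0,0,-1]'

```text
time: 19.5
tool_pos: [520.2, 161.4, 167.3]
tcp_rot: [170.4, 23.2, 176.6]
ft_force: [-8.7, -5.8, 6.1]
finger_gap: 26.9
grip_force: 119.7
```

```bash
python3 st.py 0 0 .0125
```

```text
cmd d -10.979497837885614 meas [520.17 161.4  167.34] [170.39  23.19 176.55] F tool [  3.81  -4.15 -13.16]
d axial -10.167876462431568 lateral tool [-0.27 -0.08 10.17] 26.91375356952375
```

>>> carry_out --increments '[0,0,0.002,0,0,0,-1,0.0005,-0.0005,0.004,0,0,0,-1,0.001,-0.001,0.006,0,0,0,-1,0.0015,-0.0015,0.007,0,0,0,-1,0.0015,-0.0015,0.007,0,0,0,-1,0.0015,-0.0015,0.007,0,0,0,-1,0.0015,-0.0015,0.007,0,0,0,-1,0.0015,-0.0015,0.007,0,0,0,-1,0.0015,-0.0015,0.007,0,0,0,-1,0.0015,-0.0015,0.007,0,0,0,-1]'

```text
time: 20.75
tool_pos: [521.1, 161.6, 165.0]
tcp_rot: [170.3, 23.2, 176.5]
ft_force: [-8.9, -4.1, 7.8]
finger_gap: 26.8
grip_force: 119.9
```

```bash
python3 st.py 0.0015 -0.0015 .007; python3 - <<'E'
from h import *
b=viewer.snapshot("scene")[:,:,::-1].copy(); n=cv2.imread("pics/n_s.png")
f=lambda im,x,y:cv2.convertScaleAbs(cv2.resize(im[y:y+60,x:x+48],(400,500),interpolation=cv2.INTER_CUBIC),alpha=1.6)
t=viewer.snapshot("top")[:,:,::-1]
cv2.imwrite("pics/n3.png",np.hstack([f(b,340,165),f(t,232,226)]))
E
```

```text
cmd d -13.779558969094287 meas [521.05 161.58 164.99] [170.34  23.24 176.54] F tool [  3.41  -2.24 -14.6 ]
d axial -12.677827825772091 lateral tool [-0.2  -0.22 12.68] 26.800378655853656
```

View pics/n3.png

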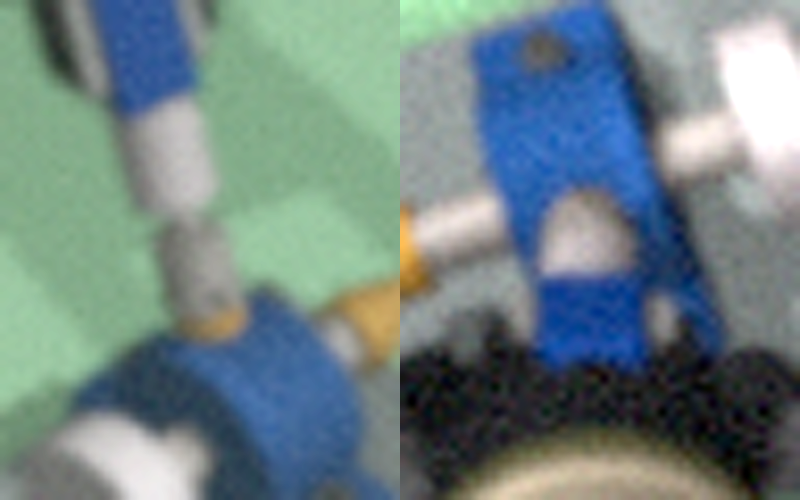

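The scene crop shows the red band gone: the barrel meets the coupler at about (190,212), and the coupler sits just above the flange at (215,320). I push slightly further for margin.

>>> carry_out --increments '[0.0005,0,0.001,0,0,0,-1,0.001,-0.0005,0.002,0,0,0,-1,0.001,-0.0005,0.0035,0,0,0,-1,0.001,-0.0005,0.0035,0,0,0,-1,0.001,-0.0005,0.0035,0,0,0,-1,0.001,-0.0005,0.0035,0,0,0,-1,0.001,-0.0005,0.0035,0,0,0,-1,0.001,-0.0005,0.0035,0,0,0,-1,0.001,-0.0005,0.0035,0,0,0,-1,0.001,-0.0005,0.0035,0,0,0,-1]'

```text
time: 22.1
tool_pos: [521.4, 161.8, 163.8]
tcp_rot: [170.3, 23.3, 176.5]
ft_force: [-8.5, -3.4, 8.3]
finger_gap: 26.7
grip_force: 120.0
```

```bash
python3 st.py 0.001 -0.0005 .0035; python3 - <<'E'
from h import *
b=viewer.snapshot("scene")[:,:,::-1].copy(); n=cv2.imread("pics/n_s.png")
for im,ro in((n,(350,160,12,14)),(b,(350,180,22,20))):
    q=blobs(im,ro,(0,70,40),(9,255,255),1)+blobs(im,ro,(168,70,40),(179,255,255),1); print([(c[0].round(1),int(c[1])) for c in q])
E
```

```text
cmd d -15.179624445240963 meas [521.45 161.76 163.85] [170.32  23.27 176.54] F tool [  2.84  -1.46 -14.78]
d axial -13.889614878659376 lateral tool [-0.13 -0.21 13.89] 26.726418282627712
[(array([354.2, 166.4]), 5)]
[]
```

```bash
python3 -c "
from bench import order; print(order.hand_in())"
```

```text
the job is handed in; nothing more can be done
None
```

The job is handed in at about 22 s of the 51 s limit: the dose tab was pulled to about 31 mm, held and sprang back; the coupler, going by the forces and the picture, is home on the nipple, and the gun is still gripped and pushed in with the red band hidden.

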